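# Unload the air-bearing rig and reset its air valve to two turns

### The arm

A 6-joint arm with a two-finger parallel gripper is mounted at the origin on the work surface. World frame = base frame: x ahead of the robot, y to its left, z up, the work surface at z = 0. Lengths are in mm, angles in rad, forces in N, time in s.
With the tool pointing down it reaches from about 350 to 975 mm from the base axis. Payload 7.1 kg.
Tool frame: the origin (TCP) lies at the very end of the fingers, on their centre line; the grasp point (between the pads) lies 19 mm behind it; x points along the fingers, y is the direction in which the jaws open and shut, and the axes are right-handed (so a half turn about x gives the same grasp; the last joint's range is limited). The gripper opens to 88 mm and grips with 3 to 60 N. Pads are 20 mm wide; open, the fingers measure 115 mm over their backs; the gripper's body (75 mm by 178 mm) begins 61 mm behind the grasp point.
Start: joints at [-1.193, 0.423, 1.63, -0, 1.089, -0.019], TCP at [241.559, -576.415, 222.675] pointing down, gripper open.
Joint ranges: [-3, 3], [-0.9, 2.11], [0.09, 2.58], [-1.31, 4.45], [0.11, 2.69], [-2.54, 2.54]. Speed limits (rad/s): [2.39, 2.39, 3.01, 3.14, 3.14, 3.14].

### API

Orientations are given as a rotation vector (axis times angle).
In Python, from workcell import ctrl gives the robot as it stands. The module is installed in compiled form; this text tells all that it offers.
- The arm moves only by the tool carry_out, never from a script. Its argument "commands" is a list of rows, each a list of 6 numbers: the shift along the tool's x, y, z in m, then the turn, a rotation vector about the tool's x, y, z in degrees. In form: [[tx, ty, tz, rx, ry, rz], ...]. A call has 1 to 8 rows; each row shifts and turns the pose as measured when the row begins, along the tool's axes as they then stand; what a row does not reach is not made up. A row lasts 1/8 s, in which the tool goes at most 62.5 mm and 10.7 degrees, less where a joint would pass 70% of its speed; a pose out of reach is approached as far as the arm can. A call with a gripper value outside its range is refused whole. "grip" is the closure, from 0 (fully open) to 1 (shut), set as the call begins (left out, the last holds). The fingers move at their own pace and stop on an object; the grip force is fixed at half the most. Time passes only in rows, so rows that do not move let the fingers close. It gives the time, the measured TCP pose, the force and the opening at its end, in the units of the state.
- ctrl.get_obs(): the state, without advancing time (a new reading comes with each control period).
- ctrl.get_image(name): name is "scene" or "top" or "wrist"; returns a dict with "pixels" (384x512x3 uint8, blue, green, red), "intrinsics" (3x3 intrinsics, pixels), "dist_coeffs" ([k1, k2, p1, p2, k3] as OpenCV has them; the pictures are not rectified), "rvec" (rotation vector, rad) and "tvec" (3), from world to camera coordinates, as OpenCV has them. Camera axes: x right, y down, z forward; pixel columns grow to the right and rows downward; lengths in mm; the calibration is good to about 2 mm. A picture is of the moment at which its call begins. There is no depth.
- ctrl.close_job(): hands the job in, once; it reports no verdict.
The state is a dict: "t": time; "qpos": joint angles; "qvel": joint speeds; "joint_torque": joint torques, N m; "ee_pos": TCP position; "orientation": TCP orientation; "ft_force": force on the tool from outside, world axes, zero at the start; "moment": the same for the moment, N m; "width": finger opening in mm.
Only numpy, scipy, OpenCV 4.12 (cv2) and the standard library are available. Lean on these libraries where they do the work, as an engineer would, in place of code of your own. Each camera call takes 0.05 s, during which the arm holds its last target. There are 200 camera calls.

### The job

First take the green-banded test weight off the rig's black round platen and set it down, without dropping it, fully home in its own rack well, the one with the green label and green floor, leaving the other weights and tools where they are. Then reset the air valve: turn its red handwheel clockwise until it closes against its stop, and back it off exactly two full turns. Finish while still holding the wheel's black crank handle in the gripper at that setting, keeping hold and not letting go.

Things in the scene. Friction and masses are not known exactly. Their poses are not given: they have to be found in the camera images.
- weight_green: the test weight to put away, standing on the platen: white-coated steel weight, 50 mm across and 35 mm tall, with an upright steel grip knob (18 mm across, 28 mm tall) on top, 63 mm tall in all, about 0.45 kg; origin at the centre of its underside, z up; green band round its side and green ring on its top. It may weigh a tenth more or less
- slot_green: beech block (90 x 78 x 25 mm) with green label strip, one of four on the rack's board, two by two; which place it has varies. Origin at the centre of its round well, on the block's underside, 8 mm above the bench. Well 57 mm across, 15 mm deep: mouth (2 mm chamfer) 25 mm, green floor 10 mm above the origin. The label (52 x 10 mm) lies on top at the well's -x side. The others: red, blue, yellow
- platen_top (a point): centre of the top face of the fixed round black platen (180 mm across, 80 mm above the bench) on which the green weight stands, up to 35 mm off centre
- wheel_hub (a point): point on the vertical axis of the valve's red handwheel, in the hub's top face (158 mm above the bench). The wheel is 125 mm across, its rim's top 2 mm above this point; the steel stem, 12 mm across, ends level with this point at the stop and rises 4 mm out of the hub per turn of opening
- wheel (a joint): angle of the handwheel in rad: 0 = closed, hard against its stop; it grows as the valve is opened, that is anticlockwise seen from above, 6.283 per turn, and can run on to 25. It starts somewhere between half a turn and 1.2 turns open. Stiff: about 0.2 N m of friction (some 4 N at the handle), and it stays where it is left
- handle_mid (a point): middle of the grip length of the black crank handle, which stands upright on the wheel's rim 52 mm from the wheel axis. The handle is a round sleeve, 20 mm across and 60 mm tall, that spins freely on its own pin, so a gripper holding it need not turn as it goes round; this point lies on its axis, 39 mm above the wheel_hub point, 25 mm below the handle's top and 35 mm above its foot
- crank_handle: the same crank handle; origin on its axis at its foot, 4 mm above the wheel_hub point; its x and y axes spin with the sleeve and mean nothing
- weight_red: bystander, stands in the red-labelled well: same make, red band. white-coated steel weight, 50 mm across and 35 mm tall, with an upright steel grip knob (18 mm across, 28 mm tall) on top, 63 mm tall in all, about 0.45 kg; origin at the centre of its underside, z up
- weight_blue: bystander, stands in the blue-labelled well: same make, blue band, same sizes and origin as the red one
- weight_yellow: bystander, stands on the bare bench on the far side, between rig and rack (its own yellow-labelled well is empty): same make, yellow band, same sizes and origin as the red one
- wrench: bystander: steel wrench 170 mm long lying on the bench beside the rig; origin under its middle
- screwdriver: bystander: screwdriver 180 mm long lying on the bench beyond the rig; origin under its middle
- screw_jar: bystander: jar with black lid, 60 mm across and 65 mm tall, beyond the rig; origin at the centre of its underside
- tape_roll: bystander: roll of yellow tape lying flat, 90 mm across, 24 mm tall; origin at the centre of its underside
- bracket: bystander: aluminium angle bracket, 90 x 30 mm foot with a 45 mm tall leg; origin under the middle of the foot
Mind the look-alikes: they are no part of the job. Leave any orange or purple look-alike of the weight_green alone.

How it is judged:
By the outcome, as a careful person would: the job done as asked, in the order asked, and still so for the second after the job is handed in, while the arm keeps its last pose, push and grip.
It also fails if it takes over 72 s, if anything falls off the work surface, if the arm or the gripper's body presses on something with over 40 N, if the wrist force passes 120 N, or if a joint passes its speed limit or range.

## Working session

There is one attempt and no reset: what is moved stays moved. The work goes in short steps, Python scripts to look and compute and a tool call to move; the robot and the scene stay as the last step left them, time stands still between calls to the robot, and variables do not carry over. Pictures are saved under pics/ and viewed, about 8 in all and at most 12, crops included, and the job is handed in when it is done.

Besides the shell and the picture viewer there is one more tool, called after "Call:" in YAML: its name, and indented under it one key for each argument. carry_out: Moves the arm, as the interface text tells. Its arguments: {"type":"object","properties":{"commands":{"type":"array"},"grip":{"type":"number"}},"required":["commands"]}

```bash
mkdir -p pics; cat > h.py <<'E'
import numpy as np, cv2
from workcell import ctrl
def im(n):
    d=ctrl.get_image(n); d['K']=np.array(d['intrinsics'],float); d['D']=np.array(d['dist_coeffs'],float)
    d['R']=cv2.Rodrigues(np.array(d['rvec'],float))[0]; d['t']=np.array(d['tvec'],float).ravel(); return d
def ray(d,uv):
    p=cv2.undistortPoints(np.array([[uv]],float),d['K'],d['D'])[0,0]
    return -d['R'].T@d['t'], d['R'].T@np.array([p[0],p[1],1])
def onz(d,uv,z):
    c,r=ray(d,uv); return c+r*(z-c[2])/r[2]
def proj(d,P):
    return cv2.projectPoints(np.array(P,float).reshape(-1,1,3),d['R'],d['t'],d['K'],d['D'])[0][:,0]
E
python3 - <<'E'
from h import *
o=ctrl.get_obs(); print({k:np.round(v,3) for k,v in o.items()})
a=im('scene');b=im('top');w=im('wrist')
for n,d in zip('stw',(a,b,w)):
    cv2.imwrite(f'pics/{n}0.png',d['pixels']); print(n,np.round(-d['R'].T@d['t']),np.round(d['R'],2).tolist(),d['K'][0,0])
cv2.imwrite('pics/both.png',np.vstack([cv2.resize(np.hstack([a['pixels'],b['pixels']]),(800,300)),cv2.resize(w['pixels'],(800,600))[:300]]))
E
```

```text
{'t': np.float64(0.0), 'qpos': array([-1.193,  0.424,  1.631,  0.   ,  1.089, -0.019]), 'qvel': array([ 0.   ,  0.   ,  0.002, -0.   , -0.002, -0.   ]), 'joint_torque': array([ 3.0000e-03, -5.4461e+01, -2.7366e+01,  6.5000e-02,  2.3000e-02,
       -0.0000e+00]), 'ee_pos': array([ 241.344, -575.913,  221.907]), 'orientation': array([ 2.004,  0.404, -2.004]), 'ft_force': array([ 0.166,  0.187, -0.034]), 'moment': array([ 0.001, -0.019,  0.014]), 'width': np.float64(87.728)}
s [1318. -113.  837.] [[0.07, 1.0, 0.02], [0.66, -0.04, -0.75], [-0.75, 0.06, -0.66]] 402.90759145441325
t [ 345.  -68. 1644.] [[-0.02, -1.0, -0.01], [-0.99, 0.02, -0.14], [0.14, 0.01, -0.99]] 453.3019593208443
w [ 309. -548.  385.] [[0.39, -0.92, -0.0], [-0.89, -0.37, 0.27], [-0.25, -0.1, -0.96]] 323.9090628558434
```

View pics/t0.png

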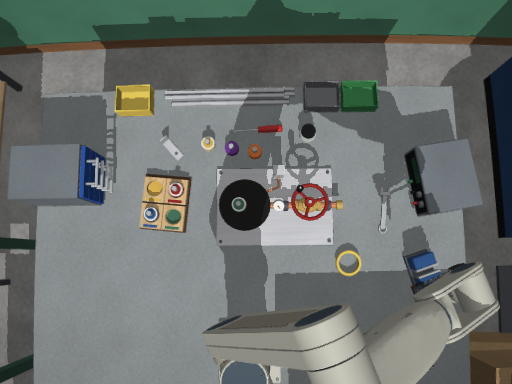

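View pics/s0.png

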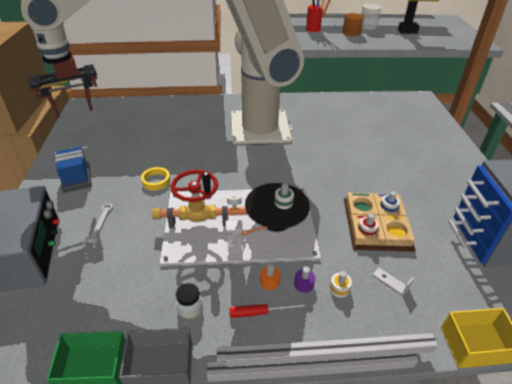

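The top view shows the weight candidates: a green-ringed one on the platen (239,204), orange (255,151), purple (232,148), yellow (208,143), blue (152,214) and red (176,189). I choose the one on the platen. The well candidates are green (173,216) and yellow (155,187). The wheel is at (310,202), with the handle near (299,188). Next is a close crop to check this.

```bash
python3 - <<'E'
from h import *
a=im('scene');b=im('top')
A=cv2.resize(a['pixels'][150:260,160:420],None,fx=3,fy=3,interpolation=2)[:, :780]
B=cv2.resize(b['pixels'][165:245,135:345],None,fx=3.7,fy=3.7,interpolation=2)
B=cv2.copyMakeBorder(B,0,0,0,780-B.shape[1],0); 
cv2.imwrite('pics/crop.png',np.vstack([A[:300],B[:300]]))
for n,d in (('top',b),('scene',a)):
    hsv=cv2.cvtColor(d['pixels'],cv2.COLOR_BGR2HSV)
    for c,lo,hi in (('g',(45,60,30),(90,255,255)),('r',(0,150,80),(6,255,255))):
        m=cv2.inRange(hsv,lo,hi); 
        k,l,s,cen=cv2.connectedComponentsWithStats(m)
        for i in range(1,k):
            x,y=cen[i]
            if s[i][4]>6 and 120<x<420 and 140<y<250: print(n,c,s[i],np.round(cen[i],1),[np.round(onz(d,cen[i],z)[:2]).tolist() for z in(18,115,160)])
E
```

```text
top g [412 158   8  25  91] [415.3 170.6] [[637.0, -619.0], [620.0, -586.0], [612.0, -571.0]]
top g [408 179   5   5  19] [410.1 181.2] [[598.0, -596.0], [583.0, -565.0], [576.0, -550.0]]
top g [234 199  10  10  58] [238.6 203.7] [[526.0, 33.0], [515.0, 27.0], [510.0, 24.0]]
top g [167 210  13  13 141] [173.2 216.1] [[484.0, 270.0], [476.0, 250.0], [472.0, 241.0]]
top g [165 226  13   3  25] [171.1 227.2] [[445.0, 278.0], [439.0, 257.0], [436.0, 247.0]]
top r [171 185   9   9  30] [176.1 189.9] [[580.0, 261.0], [566.0, 241.0], [559.0, 232.0]]
top r [291 184  38  36 435] [310.1 202.4] [[527.0, -225.0], [516.0, -216.0], [511.0, -212.0]]
top r [168 200  13   3  28] [174.2 200.8] [[540.0, 267.0], [528.0, 247.0], [523.0, 238.0]]
top r [413 202   4   3  12] [414.5 203. ] [[518.0, -608.0], [507.0, -576.0], [502.0, -561.0]]
scene g [279 191  12   6  30] [284. 194.] [[410.0, 46.0], [518.0, 27.0], [568.0, 18.0]]
scene g [274 199  20   7  39] [283.4 202.6] [[448.0, 40.0], [551.0, 22.0], [599.0, 13.0]]
scene g [355 203  16   8  89] [362.3 206.2] [[477.0, 273.0], [577.0, 227.0], [623.0, 206.0]]
scene r [171 170  47  32 485] [193.4 186.1] [[358.0, -232.0], [472.0, -218.0], [524.0, -211.0]]
scene r [358 216   5   2   7] [359.9 216.3] [[518.0, 255.0], [613.0, 211.0], [657.0, 191.0]]
scene r [364 220  11   7  26] [368.6 223.6] [[549.0, 272.0], [640.0, 226.0], [682.0, 205.0]]
scene r [360 229  14   6  24] [366.9 232.7] [[583.0, 257.0], [670.0, 214.0], [711.0, 193.0]]
```

View pics/crop.png

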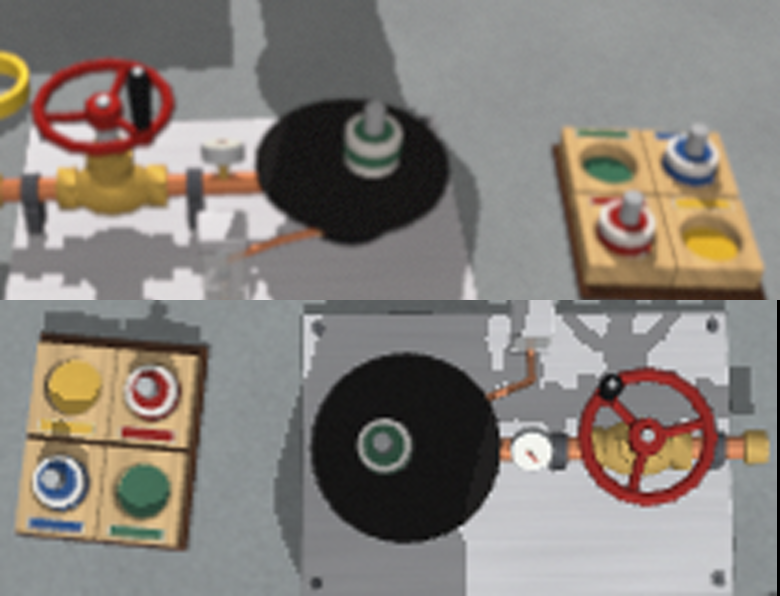

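The crop confirms it: the green-banded weight stands on the platen (crop 385,445), the green well is empty (crop 142,490), and the black handle is at wheel crop (610,385). Next I work out the first approach.

```bash
cat >> h.py <<'E'
def pose():
    o=ctrl.get_obs(); return np.array(o['ee_pos'],float),cv2.Rodrigues(np.array(o['orientation'],float))[0],o
def plan(target):
    p,R,o=pose(); d=R.T@(np.array(target,float)-p)/1000
    print('t',round(float(o['t']),2),'tcp',p.round(1),'F',np.round(o['ft_force'],1),'w',round(float(o['width']),1),'q6',round(float(o['qpos'][5]),2))
    print('tool y in world',R[:,1].round(3),'x',R[:,0].round(3),'-> tool shift m',d.round(4))
E
python3 - <<'E'
from h import *
plan([516,27,230]); p,R,o=pose(); print(R.round(3))
b=im('top'); print(proj(b,[[511,-212,158],[515,-212,158]]), onz(b,(299.9,188.9),222))
E
```

```text
t 0.25 tcp [ 241.5 -576.2  222.3] F [ 0.3 -0.1 -0.8] w 88.0 q6 -0.02
tool y in world [ 0.386 -0.922 -0.001] x [-0.     0.001 -1.   ] -> tool shift m [-0.0074 -0.4502 -0.4863]
[[-0.     0.386 -0.922]
 [ 0.001 -0.922 -0.386]
 [-1.    -0.001 -0.   ]]
[[310.1328297  202.36418173]
 [310.09773876 201.16011132]] [ 547.32174762 -174.56291843  222.        ]
```

Call:
carry_out:
  commands:
    - [-0.01,0,0,-9.6,0,0]
    - [-0.01,0,0,-9.6,0,0]
    - [-0.01,0,0,-9.6,0,0]
    - [-0.01,0,0,-9.6,0,0]
    - [-0.01,0,0,-9.6,0,0]
    - [-0.01,0,0,-9.6,0,0]
    - [-0.01,0,0,-9.6,0,0]
    - [0,0,0,0,0,0]
  grip: 0

```text
t: 1.3
ee_pos: [241.2, -575.6, 293.5]
orientation: [1.185, 1.228, -1.183]
ft_force: [0.1, -0.3, 0.3]
width: 87.5
```

```bash
python3 -c "
from h import *
plan([516,27,260])"
```

```text
t 1.3 tcp [ 241.2 -575.6  293.5] F [ 0.1 -0.3  0.3] w 87.5 q6 -1.23
tool y in world [ 0.999  0.035 -0.001] x [-0.001  0.003 -1.   ] -> tool shift m [ 0.0347  0.2959 -0.5924]
```

Call:
carry_out:
  commands:
    - [0,0.027,-0.05,0.3,0,0]
    - [0,0.027,-0.05,0.3,0,0]
    - [0,0.027,-0.05,0.3,0,0]
    - [0,0.027,-0.05,0.3,0,0]
    - [0,0.027,-0.05,0.3,0,0]
    - [0,0.027,-0.05,0.3,0,0]
    - [0,0.027,-0.05,0.2,0,0]
    - [0,0.027,-0.05,0,0,0]

```text
t: 2.3
ee_pos: [460.2, -166.0, 290.6]
orientation: [1.242, 1.193, -1.24]
ft_force: [0.7, -0.2, 0.1]
width: 87.5
```

```bash
python3 -c "
from h import *
plan([516,27,260])
w=im('wrist');print(proj(w,[[516,27,115],[481,271,18],[511,-212,158]]).round(), (-w['R'].T@w['t']).round())"
```

```text
t 2.3 tcp [ 460.2 -166.   290.6] F [ 0.7 -0.2  0.1] w 87.5 q6 -0.33
tool y in world [ 0.999 -0.042 -0.002] x [-0.002  0.004 -1.   ] -> tool shift m [ 0.0312  0.0477 -0.1951]
[[ 300.  -28.]
 [ 251. -222.]
 [ 302.  230.]] [464. -93. 454.]
```

Call:
carry_out:
  commands:
    - [0.006,0.012,-0.045,-0.8,0,0]
    - [0.006,0.012,-0.045,-0.8,0,0]
    - [0.006,0.012,-0.045,-0.8,0,0]
    - [0.006,0.01,-0.045,0,0,0]
    - [0,0,0,0,0,0]

```text
t: 2.98
ee_pos: [514.2, 25.3, 265.1]
orientation: [1.223, 1.209, -1.216]
ft_force: [0.1, -0.0, 0.2]
width: 87.8
```

```bash
python3 - <<'E'
from h import *
plan([516,27,150])
w=im('wrist'); cv2.imwrite('pics/w1.png',w['pixels']); print(proj(w,[[516,27,115],[516,27,143]]).round())
hsv=cv2.cvtColor(w['pixels'],cv2.COLOR_BGR2HSV); m=cv2.inRange(hsv,(45,60,30),(90,255,255))
k,l,s,cen=cv2.connectedComponentsWithStats(m)
for i in range(1,k):
    if s[i][4]>40: print(s[i],cen[i].round(1),onz(w,cen[i],115).round(1))
E
```

```text
t 2.98 tcp [514.2  25.3 265.1] F [ 0.1 -0.   0.2] w 87.8 q6 0.03
tool y in world [ 1.    -0.013 -0.001] x [-0.001  0.006 -1.   ] -> tool shift m [ 0.1151  0.0019 -0.0009]
[[250. 181.]
 [250. 188.]]
[230 165  37  36 652] [248.1 179.9] [514.  28. 115.]
```

View pics/w1.png

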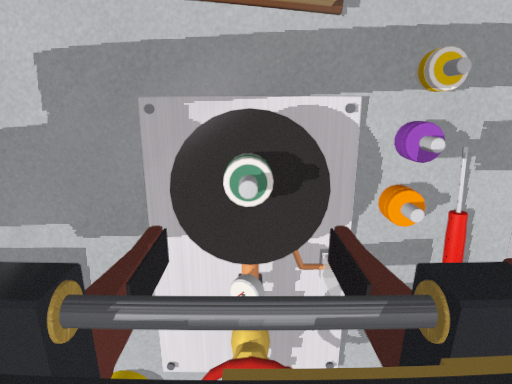

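The wrist view shows the green-ringed weight on the platen at (248,182), level with the jaws and centred between them. It sits at about (514,27), so I descend straight.

Call:
carry_out:
  commands:
    - [0.025,0,-0.001,0,0,0]
    - [0.025,0,0,0,0,0]
    - [0.025,0,0,0,0,0]
    - [0.025,0,0,0,0,0]
    - [0.02,0,0,0,0,0]
    - [0.015,0,0,0,0,0]
    - [0,0,0,0,0,0]

```text
t: 3.9
ee_pos: [513.1, 17.0, 127.1]
orientation: [1.237, 1.196, -1.232]
ft_force: [-0.6, 0.3, -0.6]
width: 87.6
```

```bash
python3 -c "
from h import *
plan([514.3,26.5,118])"
```

```text
t 3.9 tcp [513.1  17.  127.1] F [-0.6  0.3 -0.6] w 87.6 q6 0.04
tool y in world [ 0.999 -0.034  0.   ] x [ 0.     0.004 -1.   ] -> tool shift m [ 0.0091  0.0009 -0.0095]
```

Call:
carry_out:
  commands:
    - [0.004,0.001,-0.009,-1.5,0,0]
    - [0.004,0,0,0,0,0]
    - [0,0,0,0,0,0]

```text
t: 4.28
ee_pos: [515.7, 26.3, 120.3]
orientation: [1.219, 1.207, -1.21]
ft_force: [0.7, -0.2, 0.1]
width: 87.3
```

```bash
python3 -c "
from h import *
plan([514.3,26.5,118])"
```

```text
t 4.28 tcp [515.7  26.3 120.3] F [ 0.7 -0.2  0.1] w 87.3 q6 0.03
tool y in world [ 1.    -0.007  0.003] x [ 0.003  0.004 -1.   ] -> tool shift m [ 0.0023 -0.0014 -0.0002]
```

Call:
carry_out:
  commands:
    - [0.002,-0.001,0,0,0,0]
    - [0,0,0,0,0,0]

```text
t: 4.53
ee_pos: [514.9, 26.5, 118.6]
orientation: [1.219, 1.206, -1.209]
ft_force: [-0.1, 0.3, -0.2]
width: 87.8
```

Call:
carry_out:
  commands:
    - [0,0,0,0,0,0]
    - [0,0,0,0,0,0]
    - [0,0,0,0,0,0]
    - [0,0,0,0,0,0]
    - [0,0,0,0,0,0]
    - [0,0,0,0,0,0]
    - [0,0,0,0,0,0]
    - [0,0,0,0,0,0]
  grip: 1

```text
t: 5.52
ee_pos: [514.6, 26.4, 118.7]
orientation: [1.219, 1.206, -1.21]
ft_force: [-1.7, -1.2, 0.1]
width: 17.3
```

Call:
carry_out:
  commands:
    - [-0.01,0,0,0,0,0]
    - [-0.02,0,0,0,0,0]
    - [-0.025,0,0,0,0,0]
    - [-0.025,0,0,0,0,0]
    - [-0.01,0,-0.03,0,0,0]
    - [0,-0.006,-0.03,0,0,0]
    - [0,-0.006,-0.03,0,0,0]
    - [0,-0.006,-0.03,0,0,0]

```text
t: 6.52
ee_pos: [495.1, 147.5, 213.3]
orientation: [1.22, 1.207, -1.215]
ft_force: [0.4, 0.2, -4.7]
width: 17.4
```

```bash
python3 -c "
from h import *
plan([481,230,200])
w=im('wrist');print(proj(w,[[481,271,18]]).round())"
```

```text
t 6.53 tcp [495.1 147.5 213.3] F [ 0.4  0.2 -4.7] w 17.4 q6 0.27
tool y in world [ 1.    -0.011  0.001] x [ 0.001  0.004 -1.   ] -> tool shift m [ 0.0136 -0.015  -0.0823]
[[233.  56.]]
```

Weight held (−4.7 N). Moving near the rack for a look.

Call:
carry_out:
  commands:
    - [0,-0.005,-0.025,0,0,0]
    - [0,-0.005,-0.025,0,0,0]
    - [0,-0.003,-0.025,0,0,0]
    - [0,0,0,0,0,0]

```text
t: 7.08
ee_pos: [480.5, 227.8, 214.3]
orientation: [1.219, 1.21, -1.213]
ft_force: [-0.3, -0.4, -4.5]
width: 17.3
```

```bash
python3 - <<'E'
from h import *
w=im('wrist'); cv2.imwrite('pics/w2.png',w['pixels']); print(proj(w,[[481,271,18],[481,271,33]]).round())
hsv=cv2.cvtColor(w['pixels'],cv2.COLOR_BGR2HSV)
for c,lo,hi in (('g',(45,60,30),(90,255,255)),):
  k,l,s,cen=cv2.connectedComponentsWithStats(cv2.inRange(hsv,lo,hi))
  for i in range(1,k):
    if s[i][4]>40: print(c,s[i],cen[i].round(1),onz(w,cen[i],18).round(1),onz(w,cen[i],33).round(1))
plan([481,271,200])
E
```

```text
[[248. 134.]
 [248. 136.]]
g [ 227  115   47   47 1744] [249.9 138.1] [482.6 267.   18. ] [482.6 268.4  33. ]
g [205 118  11  43 338] [210.4 139.7] [439.1 265.7  18. ] [440.9 267.1  33. ]
g [209 190  78  28 390] [246.9 197.8] [478.7 198.9  18. ] [478.9 203.2  33. ]
g [221 212  54  29 793] [247.9 223.2] [479.6 167.8  18. ] [479.7 173.3  33. ]
t 7.12 tcp [480.5 227.  214.1] F [-0.4  0.4 -4.9] w 17.5 q6 0.42
tool y in world [ 1.    -0.009 -0.001] x [-0.001  0.005 -1.   ] -> tool shift m [ 0.0144  0.0002 -0.0439]
```

View pics/w2.png

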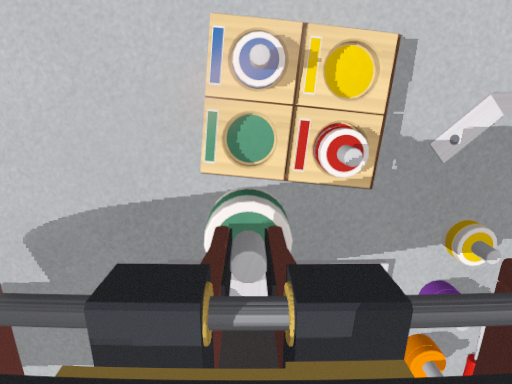

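The wrist view shows the empty green well at (250,138), its green label to the left (−x), and the held weight at (250,235). Correcting all three cameras for the hidden part of the floor gives a well centre of about (483,268).

Call:
carry_out:
  commands:
    - [0.01,0.001,-0.02,0,0,0]
    - [0.02,0.001,-0.021,0,0,0]
    - [0.025,0,0,0,0,0]
    - [0.025,0,0,0,0,0]
    - [0.015,0,0,0,0,0]
    - [0,0,0,0,0,0]

```text
t: 7.88
ee_pos: [483.9, 269.5, 115.0]
orientation: [1.221, 1.208, -1.217]
ft_force: [-0.1, -0.7, -4.3]
width: 17.3
```

```bash
python3 -c "
from h import *
plan([483,268.3,85])"
```

```text
t 7.88 tcp [483.9 269.5 115. ] F [-0.1 -0.7 -4.3] w 17.3 q6 0.49
tool y in world [ 1.    -0.013 -0.001] x [-0.001  0.005 -1.   ] -> tool shift m [ 0.0299 -0.0008  0.0014]
```

Call:
carry_out:
  commands:
    - [0.015,-0.001,0.001,0,0,0]
    - [0.015,0,0,0,0,0]
    - [0,0,0,0,0,0]

```text
t: 8.25
ee_pos: [484.0, 269.0, 84.3]
orientation: [1.224, 1.207, -1.216]
ft_force: [0.1, -0.2, -4.9]
width: 17.4
```

```bash
python3 - <<'E'
from h import *
plan([483,268.3,60])
w=im('wrist');s=im('scene')
W=cv2.resize(w['pixels'][80:330,120:400],None,fx=1.5,fy=1.5); S=cv2.resize(s['pixels'][160:260,330:430],(375,375),interpolation=2)
cv2.imwrite('pics/c3.png',np.hstack([W,S]))
E
```

```text
t 8.25 tcp [484.  269.   84.3] F [ 0.1 -0.2 -4.9] w 17.4 q6 0.49
tool y in world [ 1.    -0.013  0.001] x [ 0.001  0.006 -1.   ] -> tool shift m [ 0.0243 -0.001   0.0008]
```

View pics/c3.png

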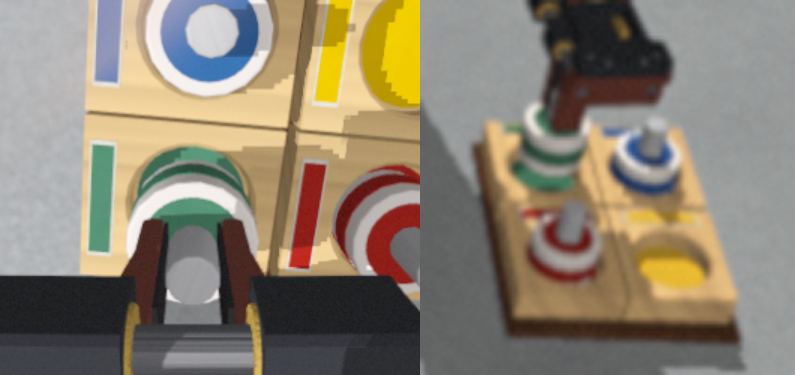

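The left crop shows the weight just above the green well, with its left and right margins alike (about 185,200) and a thin floor arc beyond it. It's well aligned, so I lower it with small corrections.

Call:
carry_out:
  commands:
    - [0.009,-0.001,0,0,0,0]
    - [0.006,0,0,0,0,0]
    - [0,0,0,0,0,0]

```text
t: 8.72
ee_pos: [484.3, 269.9, 70.2]
orientation: [1.227, 1.205, -1.212]
ft_force: [-0.1, 0.4, -4.3]
width: 17.5
```

Call:
carry_out:
  commands:
    - [0.004,0,0,0,0,0]
    - [0.004,0,0,0,0,0]
    - [0,0,0,0,0,0]

```text
t: 9.1
ee_pos: [484.5, 270.0, 61.8]
orientation: [1.227, 1.205, -1.212]
ft_force: [-0.8, 0.1, -4.5]
width: 17.8
```

Call:
carry_out:
  commands:
    - [0.002,0,0,0,0,0]
    - [0.002,0,0,0,0,0]
    - [0,0,0,0,0,0]

```text
t: 9.48
ee_pos: [484.7, 270.1, 57.7]
orientation: [1.227, 1.205, -1.212]
ft_force: [0.4, 0.6, -5.4]
width: 17.2
```

Call:
carry_out:
  commands:
    - [0.0015,0,0,0,0,0]
    - [0,0,0,0,0,0]

```text
t: 9.72
ee_pos: [484.9, 270.4, 56.7]
orientation: [1.228, 1.205, -1.211]
ft_force: [-0.6, -0.2, -4.1]
width: 17.2
```

Call:
carry_out:
  commands:
    - [0.0012,0,0,0,0,0]
    - [0,0,0,0,0,0]

```text
t: 9.98
ee_pos: [485.0, 270.6, 56.7]
orientation: [1.228, 1.205, -1.211]
ft_force: [-0.7, -0.6, -5.1]
width: 17.5
```

Call:
carry_out:
  commands:
    - [0.0012,0,0,0,0,0]
    - [0,0,0,0,0,0]

```text
t: 10.22
ee_pos: [485.0, 270.7, 56.6]
orientation: [1.228, 1.205, -1.211]
ft_force: [0.4, -0.7, -5.9]
width: 17.2
```

Call:
carry_out:
  commands:
    - [0.003,0,0,0,0,0]
    - [0,0,0,0,0,0]

```text
t: 10.48
ee_pos: [485.0, 271.0, 56.5]
orientation: [1.229, 1.205, -1.21]
ft_force: [-0.2, -0.7, -5.8]
width: 17.7
```

```bash
python3 -c "
from h import *
for i in range(3): plan([483,268.3,56]); im('top')
print(np.round(ctrl.get_obs()['moment'],2),np.round(ctrl.get_obs()['qpos'],3))"
```

```text
t 10.47 tcp [485.  271.   56.5] F [-0.2 -0.7 -5.8] w 17.7 q6 0.49
tool y in world [ 1.    -0.013  0.006] x [ 0.006  0.009 -1.   ] -> tool shift m [ 0.0005 -0.002   0.0027]
t 10.53 tcp [485.1 270.9  56.4] F [-0.4 -1.1 -3.9] w 17.2 q6 0.49
tool y in world [ 1.    -0.013  0.006] x [ 0.006  0.009 -1.   ] -> tool shift m [ 0.0003 -0.0021  0.0027]
t 10.57 tcp [485.1 270.9  56.2] F [-2.3 -1.3  6. ] w 17.2 q6 0.49
tool y in world [ 1.    -0.013  0.005] x [ 0.006  0.009 -1.   ] -> tool shift m [ 0.0001 -0.0021  0.0027]
[-0.26  0.39 -0.03] [0.485 0.565 1.881 0.009 0.686 0.492]
```

Call:
carry_out:
  commands:
    - [0.006,0,0,0,0,0]

```text
t: 10.75
ee_pos: [485.2, 271.7, 53.0]
orientation: [1.229, 1.206, -1.211]
ft_force: [-22.9, -7.4, 90.4]
width: 17.6
```

Call:
carry_out:
  commands:
    - [-0.0025,0,0,0,0,0]

```text
t: 10.88
ee_pos: [485.0, 271.6, 55.7]
orientation: [1.229, 1.206, -1.211]
ft_force: [-0.6, -0.6, -5.1]
width: 17.7
```

```bash
python3 - <<'E'
from h import *
plan([483,268.3,56])
w=im('wrist');s=im('scene')
W=cv2.resize(w['pixels'][80:330,120:400],None,fx=1.5,fy=1.5); S=cv2.resize(s['pixels'][160:260,330:430],(375,375),interpolation=2)
cv2.imwrite('pics/c4.png',np.hstack([W,S]));plan([483,268.3,56])
E
```

```text
t 10.88 tcp [485.  271.6  55.7] F [-0.6 -0.6 -5.1] w 17.7 q6 0.49
tool y in world [ 1.    -0.014  0.005] x [ 0.005  0.01  -1.   ] -> tool shift m [-0.0003 -0.002   0.0033]
t 10.97 tcp [485.1 271.5  55.4] F [-0.2 -0.7 -4.4] w 17.1 q6 0.49
tool y in world [ 1.    -0.014  0.005] x [ 0.005  0.01  -1.   ] -> tool shift m [-0.0006 -0.002   0.0032]
```

View pics/c4.png

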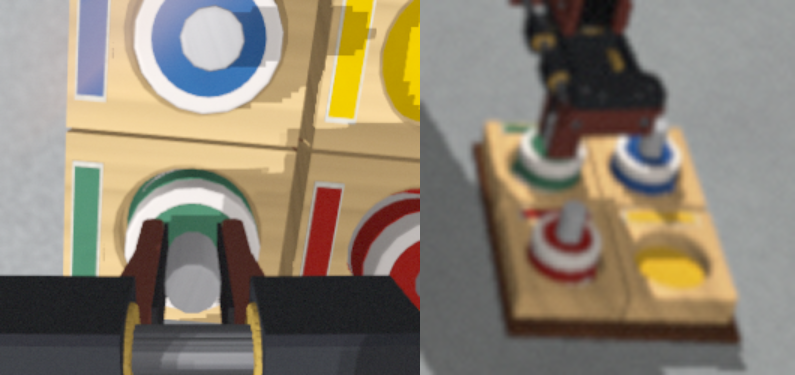

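The left crop shows the weight down inside the well, with a thin even gap around it (ring centre about 193,235). It's hanging about 2 mm above the floor, so I'll lower it gently.

Call:
carry_out:
  commands:
    - [0.0015,0,0,0,0,0]
    - [0.001,0,0,0,0,0]

```text
t: 11.22
ee_pos: [485.2, 271.6, 53.2]
orientation: [1.229, 1.206, -1.212]
ft_force: [-8.6, -3.8, 29.9]
width: 17.4
```

Call:
carry_out:
  commands:
    - [0.001,0,0,0,0,0]

```text
t: 11.35
ee_pos: [485.2, 271.6, 53.2]
orientation: [1.228, 1.207, -1.212]
ft_force: [-6.3, -3.9, 19.1]
width: 17.3
```

Call:
carry_out:
  commands:
    - [-0.0004,0,0,0,0,0]

```text
t: 11.48
ee_pos: [485.1, 271.5, 53.4]
orientation: [1.228, 1.207, -1.213]
ft_force: [-0.2, -0.2, -4.5]
width: 17.2
```

Call:
carry_out:
  commands:
    - [0,0,0,0,0,0]
    - [0,0,0,0,0,0]
    - [0,0,0,0,0,0]
    - [0,0,0,0,0,0]
  grip: 0.55

```text
t: 11.98
ee_pos: [487.6, 272.5, 53.6]
orientation: [1.232, 1.205, -1.209]
ft_force: [0.0, -0.7, 1.6]
width: 39.5
```

Call:
carry_out:
  commands:
    - [-0.005,0,0,0,0,0]
    - [-0.015,0,0,0,0,0]
    - [-0.03,0,0,0,0,0]
    - [-0.04,0,0,0,0,0]
    - [-0.05,0,0.01,0,0,0]
    - [-0.03,0,0.04,0,0,0]
    - [0,0,0.04,0,0,0]
    - [0,0,0,0,0,0]

```text
t: 12.98
ee_pos: [484.3, 178.8, 234.4]
orientation: [1.233, 1.204, -1.205]
ft_force: [0.0, 0.6, -0.4]
width: 39.7
```

```bash
python3 - <<'E'
from h import *
plan([511,-212,260])
w=im('wrist');s=im('scene')
c=proj(w,[[483,269,53]])[0].astype(int); print(c)
W=cv2.resize(w['pixels'][max(0,c[1]-95):c[1]+95,max(0,c[0]-95):c[0]+95],(400,400),interpolation=2); S=cv2.resize(s['pixels'][160:260,330:430],(400,400),interpolation=2)
cv2.imwrite('pics/c5.png',np.hstack([W,S]))
E
```

```text
t 12.97 tcp [484.3 178.8 234.4] F [ 0.   0.6 -0.4] w 39.7 q6 0.33
tool y in world [ 1.    -0.013  0.011] x [ 0.011  0.012 -1.   ] -> tool shift m [-0.03    0.032   0.3901]
[243  90]
```

View pics/c5.png

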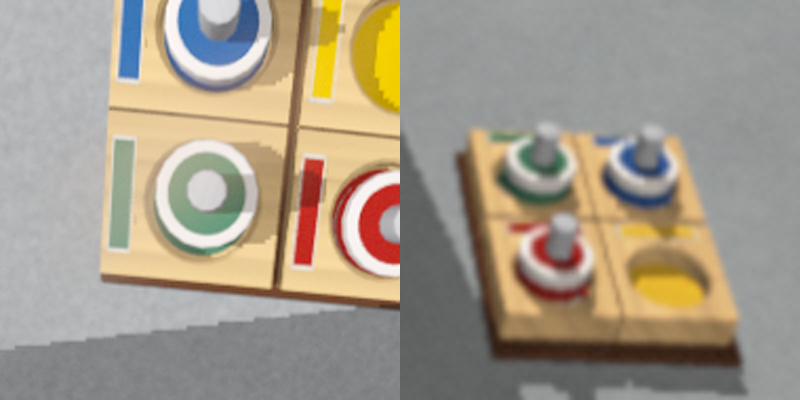

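Placement check: in both crops the green weight stands upright in its green well, at the same height as its neighbours (crop 207,195 and 540,165). Now the wheel.

Call:
carry_out:
  commands:
    - [-0.02,0,0.03,0,-0.7,-0.6]
    - [-0.02,0,0.05,0,0,0]
    - [-0.02,0,0.055,0,0,0]
    - [-0.01,0,0.055,0,0,0]
    - [0,0.005,0.055,0,0,0]
    - [0,0.005,0.055,0,0,0]
    - [0,0.005,0.05,0,0,0]
    - [0,0,0.04,0,0,0]
  grip: 0

```text
t: 14.08
ee_pos: [501.3, -210.4, 305.0]
orientation: [1.207, 1.213, -1.206]
ft_force: [0.7, 0.3, -0.1]
width: 88.0
```

Call:
carry_out:
  commands:
    - [0,0,0.03,0,0,0]
    - [0,0,0,0,0,0]

```text
t: 14.32
ee_pos: [502.6, -241.8, 304.0]
orientation: [1.209, 1.214, -1.207]
ft_force: [0.1, 0.6, -1.0]
width: 87.7
```

```bash
python3 - <<'E'
from h import *
plan([547,-175,260])
w=im('wrist'); cv2.imwrite('pics/w6.png',w['pixels'])
print(proj(w,[[511,-212,158],[547,-175,222]]).round(), (-w['R'].T@w['t']).round())
hsv=cv2.cvtColor(w['pixels'],cv2.COLOR_BGR2HSV); m=cv2.inRange(hsv,(0,150,60),(6,255,255))|cv2.inRange(hsv,(175,150,60),(180,255,255))
k,l,s,cen=cv2.connectedComponentsWithStats(m)
for i in range(1,k):
    if s[i][4]>300: print(s[i],cen[i].round(1),onz(w,cen[i],158).round(1))
E
```

```text
t 14.32 tcp [ 502.6 -241.8  304. ] F [ 0.1  0.6 -1. ] w 87.7 q6 -0.47
tool y in world [ 1.     0.003 -0.002] x [-0.002  0.003 -1.   ] -> tool shift m [ 0.0441  0.0446 -0.0666]
[[257. 153.]
 [309. 115.]] [ 503. -169.  467.]
[ 462    8   26   73 1465] [474.9  44.9] [ 707.9 -111.9  158. ]
[ 196   87  128  127 4840] [262.5 157.1] [ 516.1 -216.3  158. ]
```

View pics/w6.png

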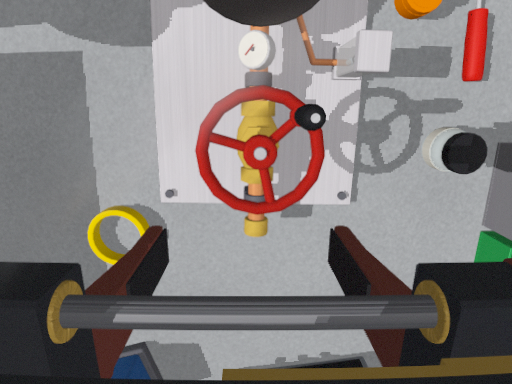

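The wrist view shows the hub at (260,153), the rim centre at (260,150) and the handle's top at (312,117).

```bash
python3 - <<'E'
from h import *
w=im('wrist')
print(onz(w,(260,153),158),onz(w,(259.7,150.3),155),onz(w,(313,117),222))
g=cv2.cvtColor(w['pixels'],cv2.COLOR_BGR2GRAY); m=(g[90:145,285:340]<60).astype(np.uint8)
k,l,s,c=cv2.connectedComponentsWithStats(m)
for i in range(1,k):
    if s[i][4]>60: print(s[i],c[i]+[285,90])
E
```

```text
[ 513.48779753 -211.16667293  158.        ] [ 513.26981121 -208.98064002  155.        ] [ 550.05857761 -175.29005193  222.        ]
[  9  11  32  34 576] [308.91319444 118.01388889]
```

Call:
carry_out:
  commands:
    - [0.01,0.016,-0.022,0,0,0]
    - [0.02,0.016,-0.022,0,0,0]
    - [0.015,0.015,-0.022,0,0,0]
    - [0,0,0,0,0,0]

```text
t: 14.92
ee_pos: [550.7, -165.1, 258.4]
orientation: [1.204, 1.219, -1.201]
ft_force: [-0.0, 0.1, 0.1]
width: 87.7
```

```bash
python3 - <<'E'
from h import *
plan([550,-175,180])
E
```

```text
t 14.93 tcp [ 550.7 -165.1  258.4] F [-0.   0.1  0.1] w 87.7 q6 -0.33
tool y in world [ 1.     0.01  -0.002] x [-0.002  0.005 -1.   ] -> tool shift m [ 0.0784 -0.0006  0.0102]
```

Call:
carry_out:
  commands:
    - [0,0,0.008,0.4,-0.3,0]
    - [0.02,0,0,0,0,0]
    - [0.02,0,0,0,0,0]
    - [0.02,0,0,0,0,0]
    - [0.015,0,0,0,0,0]
    - [0,0,0,0,0,0]

```text
t: 15.68
ee_pos: [551.2, -176.7, 186.0]
orientation: [1.206, 1.204, -1.207]
ft_force: [0.8, 0.3, -0.1]
width: 88.1
```

```bash
python3 - <<'E'
from h import *
plan([550,-175,179])
E
```

```text
t 15.68 tcp [ 551.2 -176.7  186. ] F [ 0.8  0.3 -0.1] w 88.1 q6 -0.33
tool y in world [1.    0.002 0.004] x [ 0.004 -0.005 -1.   ] -> tool shift m [ 0.007  -0.0012 -0.0018]
```

Call:
carry_out:
  commands:
    - [0.006,-0.001,-0.002,0,0,0]
    - [0,0,0,0,0,0]

```text
t: 15.92
ee_pos: [550.8, -175.3, 181.0]
orientation: [1.207, 1.202, -1.207]
ft_force: [-0.2, -0.6, 0.7]
width: 88.4
```

Call:
carry_out:
  commands:
    - [0,0,0,0,0,0]
    - [0,0,0,0,0,0]
    - [0,0,0,0,0,0]
    - [0,0,0,0,0,0]
    - [0,0,0,0,0,0]
    - [0,0,0,0,0,0]
    - [0,0,0,0,0,0]
    - [0,0,0,0,0,0]
  grip: 1

```text
t: 16.92
ee_pos: [551.8, -175.4, 182.2]
orientation: [1.207, 1.199, -1.205]
ft_force: [2.2, 0.5, 0.8]
width: 19.7
```

```bash
cat >> h.py <<'E'
HUB=np.array([513.3,-211.0])
def rows(dth,n=8,z=180,r=52,lead=0):
    """suggest n rows in tool frame stepping wheel by dth deg each (+ = anticlockwise), from the measured pose"""
    p,R,o=pose(); v=p[:2]-HUB; th=np.degrees(np.arctan2(v[1],v[0])); F=np.array(o['ft_force'])
    t=np.array([-np.sin(np.radians(th)),np.cos(np.radians(th))]); u=v/np.linalg.norm(v)
    print('t',round(float(o['t']),2),p.round(1),'r',np.linalg.norm(v).round(1),'th',th.round(1),'Ftan',(F[:2]@t).round(1),'Frad',(F[:2]@u).round(1),'Fz',F[2].round(1),'w',round(float(o['width']),1),'toolx',R[:2,0].round(3),'tooly',R[:,1].round(3))
    prev=p
    out=[]
    for i in range(n):
        a=np.radians(th+dth*(i+1)); q=np.array([*(HUB+r*np.array([np.cos(a),np.sin(a)])),p[2]+(z-p[2])*(i+1)/n])
        out.append((R.T@(q-prev)/1000).round(4).tolist()+[0,0,0]); prev=q
    print(out)
E
python3 -c "
from h import *
rows(-22.5)"
```

```text
t 16.93 [ 551.8 -175.4  182.2] r 52.5 th 42.8 Ftan -1.1 Frad 2.0 Fz 0.8 w 19.7 toolx [ 0.008 -0.006] tooly [1.    0.002 0.008]
[[0.0005, 0.0102, 0.0176, 0, 0, 0], [0.0004, 0.0032, 0.02, 0, 0, 0], [0.0004, -0.0048, 0.0197, 0, 0, 0], [0.0003, -0.0119, 0.0164, 0, 0, 0], [0.0002, -0.0173, 0.0106, 0, 0, 0], [0.0001, -0.02, 0.0032, 0, 0, 0], [0.0001, -0.0197, -0.0048, 0, 0, 0], [0.0001, -0.0164, -0.0119, 0, 0, 0]]
```

Call:
carry_out:
  commands:
    - [0.001,0.006,0.008,0,0,0]
    - [0,0.0045,0.009,0,0,0]
    - [0,0.003,0.0095,0,0,0]
    - [0,0.0015,0.01,0,0,0]

```text
t: 17.42
ee_pos: [565.8, -210.7, 182.1]
orientation: [1.207, 1.206, -1.205]
ft_force: [-6.2, 4.8, 6.8]
width: 19.5
```

```bash
python3 -c "
from h import *
rows(-16)"
```

```text
t 17.43 [ 565.8 -210.7  182.1] r 52.5 th 0.4 Ftan 4.8 Frad -6.2 Fz 6.8 w 19.5 toolx [ 0.004 -0.002] tooly [1.    0.003 0.004]
[[0.0003, -0.0024, 0.0143, 0, 0, 0], [0.0003, -0.0058, 0.0132, 0, 0, 0], [0.0003, -0.0093, 0.0111, 0, 0, 0], [0.0002, -0.012, 0.0081, 0, 0, 0], [0.0002, -0.0138, 0.0045, 0, 0, 0], [0.0002, -0.0145, 0.0006, 0, 0, 0], [0.0002, -0.0141, -0.0035, 0, 0, 0], [0.0002, -0.0126, -0.0072, 0, 0, 0]]
```

Call:
carry_out:
  commands:
    - [0.0003,-0.002,0.0145,0,0,0]
    - [0.0003,-0.006,0.013,0,0,0]
    - [0.0003,-0.0095,0.011,0,0,0]
    - [0.0002,-0.012,0.008,0,0,0]
    - [0.0002,-0.014,0.0045,0,0,0]
    - [0.0002,-0.0145,0.0005,0,0,0]

```text
t: 18.18
ee_pos: [508.7, -262.7, 182.2]
orientation: [1.216, 1.207, -1.201]
ft_force: [5.9, 11.2, 2.4]
width: 19.5
```

```bash
python3 -c "
from h import *
rows(-12)"
```

```text
t 18.18 [ 508.7 -262.7  182.2] r 51.9 th -95.1 Ftan 4.9 Frad -11.7 Fz 2.4 w 19.5 toolx [0.007 0.005] tooly [1.    0.    0.007]
[[0.0002, -0.0107, -0.002, 0, 0, 0], [0.0002, -0.01, -0.0043, 0, 0, 0], [0.0002, -0.0089, -0.0062, 0, 0, 0], [0.0003, -0.0074, -0.008, 0, 0, 0], [0.0003, -0.0056, -0.0093, 0, 0, 0], [0.0003, -0.0035, -0.0103, 0, 0, 0], [0.0003, -0.0013, -0.0108, 0, 0, 0], [0.0003, 0.001, -0.0108, 0, 0, 0]]
```

Call:
carry_out:
  commands:
    - [0,-0.0107,-0.0025,0,0,0]
    - [0,-0.01,-0.0045,0,0,0]
    - [0,-0.009,-0.0065,0,0,0]
    - [0,-0.007,-0.008,0,0,0]

```text
t: 18.68
ee_pos: [475.0, -245.3, 182.2]
orientation: [1.216, 1.195, -1.198]
ft_force: [1.9, -4.3, -0.4]
width: 19.6
```

```bash
python3 -c "
from h import *
rows(-12)"
```

```text
t 18.68 [ 475.  -245.3  182.2] r 51.4 th -138.1 Ftan 4.5 Frad 1.5 Fz -0.4 w 19.6 toolx [ 0.017 -0.002] tooly [ 1.    -0.     0.017]
[[0.0001, -0.0068, -0.0084, 0, 0, 0], [0.0002, -0.0044, -0.0099, 0, 0, 0], [0.0002, -0.0022, -0.0106, 0, 0, 0], [0.0003, 0.0, -0.0109, 0, 0, 0], [0.0003, 0.0023, -0.0106, 0, 0, 0], [0.0003, 0.0044, -0.0099, 0, 0, 0], [0.0004, 0.0064, -0.0088, 0, 0, 0], [0.0004, 0.0081, -0.0073, 0, 0, 0]]
```

Call:
carry_out:
  commands:
    - [0,-0.0065,-0.0085,0,0,-0.3]
    - [0,-0.0045,-0.01,0,0,-0.3]
    - [0,-0.002,-0.0105,0,0,-0.3]

```text
t: 19.05
ee_pos: [462.1, -217.0, 182.2]
orientation: [1.208, 1.203, -1.21]
ft_force: [1.3, -4.4, -1.5]
width: 19.5
```

```bash
python3 -c "
from h import *
rows(-12)"
```

```text
t 19.05 [ 462.1 -217.   182.2] r 51.6 th -173.3 Ftan 4.5 Frad -0.8 Fz -1.5 w 19.5 toolx [ 0.003 -0.005] tooly [ 1.    -0.002  0.003]
[[0.0002, -0.0006, -0.0108, 0, 0, 0], [0.0002, 0.0021, -0.0107, 0, 0, 0], [0.0002, 0.0043, -0.01, 0, 0, 0], [0.0003, 0.0063, -0.0089, 0, 0, 0], [0.0003, 0.008, -0.0074, 0, 0, 0], [0.0003, 0.0093, -0.0056, 0, 0, 0], [0.0003, 0.0103, -0.0035, 0, 0, 0], [0.0003, 0.0108, -0.0013, 0, 0, 0]]
```

Call:
carry_out:
  commands:
    - [0,0.0002,-0.003,0,0,0]
    - [0,0.0003,-0.003,0,0,0]
    - [0,0.0005,-0.003,0,0,0]
    - [0,0.0007,-0.003,0,0,0]
    - [0,0.0009,-0.003,0,0,0]
    - [0,0.001,-0.0029,0,0,0]
    - [0,0.0012,-0.0028,0,0,0]
    - [0,0.0014,-0.0027,0,0,0]

```text
t: 20.05
ee_pos: [465.4, -191.3, 182.2]
orientation: [1.206, 1.209, -1.214]
ft_force: [-4.3, -2.2, 3.9]
width: 19.6
```

```bash
python3 -c "
from h import *
rows(-3.5)"
```

```text
t 20.05 [ 465.4 -191.3  182.2] r 51.8 th 157.6 Ftan 3.6 Frad 3.1 Fz 3.9 w 19.6 toolx [-0.004 -0.003] tooly [ 1.    -0.001 -0.004]
[[0.0003, 0.0011, -0.003, 0, 0, 0], [0.0003, 0.0015, -0.0028, 0, 0, 0], [0.0003, 0.0016, -0.0027, 0, 0, 0], [0.0003, 0.0018, -0.0026, 0, 0, 0], [0.0003, 0.002, -0.0025, 0, 0, 0], [0.0003, 0.0021, -0.0024, 0, 0, 0], [0.0003, 0.0022, -0.0022, 0, 0, 0], [0.0003, 0.0024, -0.0021, 0, 0, 0]]
```

Call:
carry_out:
  commands:
    - [0,0.0016,-0.0037,0,0,0]
    - [0,0.0019,-0.0036,0,0,0]
    - [0,0.0022,-0.0034,0,0,0]
    - [0,0.0024,-0.0032,0,0,0]
    - [0,0.0027,-0.003,0,0,0]
    - [0,0.0029,-0.0028,0,0,0]
    - [0,0.0031,-0.0026,0,0,0]
    - [0,0.0032,-0.0023,0,0,0]

```text
t: 21.05
ee_pos: [487.6, -165.5, 182.2]
orientation: [1.206, 1.207, -1.213]
ft_force: [-1.5, -5.6, 1.1]
width: 19.7
```

```bash
python3 -c "
from h import *
rows(-4.4)"
```

```text
t 21.05 [ 487.6 -165.5  182.2] r 52.3 th 119.5 Ftan 4.1 Frad -4.2 Fz 1.1 w 19.7 toolx [-0.002 -0.004] tooly [ 1.    -0.001 -0.002]
[[0.0003, 0.0037, -0.0016, 0, 0, 0], [0.0003, 0.0037, -0.0016, 0, 0, 0], [0.0003, 0.0038, -0.0013, 0, 0, 0], [0.0003, 0.0039, -0.001, 0, 0, 0], [0.0003, 0.0039, -0.0007, 0, 0, 0], [0.0003, 0.004, -0.0004, 0, 0, 0], [0.0003, 0.004, -0.0001, 0, 0, 0], [0.0003, 0.004, 0.0002, 0, 0, 0]]
```

Call:
carry_out:
  commands:
    - [0,0.0037,-0.0016,0,0,0]
    - [0,0.0037,-0.0015,0,0,0]
    - [0,0.0038,-0.0012,0,0,0]
    - [0,0.0039,-0.0009,0,0,0]
    - [0,0.0039,-0.0006,0,0,0]
    - [0,0.004,-0.0003,0,0,0]
    - [0,0.004,0,0,0,0]
    - [0,0.004,0.0003,0,0,0]

```text
t: 22.05
ee_pos: [519.5, -158.8, 182.2]
orientation: [1.205, 1.209, -1.215]
ft_force: [-5.0, -3.4, 5.0]
width: 19.6
```

```bash
python3 -c "
from h import *
rows(-4.4)"
```

```text
t 22.05 [ 519.5 -158.8  182.2] r 52.5 th 83.2 Ftan 4.5 Frad -4.0 Fz 5.0 w 19.6 toolx [-0.004 -0.003] tooly [ 1.    -0.001 -0.004]
[[0.0003, 0.0039, 0.0012, 0, 0, 0], [0.0003, 0.0039, 0.0009, 0, 0, 0], [0.0003, 0.0038, 0.0012, 0, 0, 0], [0.0003, 0.0037, 0.0015, 0, 0, 0], [0.0003, 0.0036, 0.0018, 0, 0, 0], [0.0003, 0.0034, 0.0021, 0, 0, 0], [0.0003, 0.0033, 0.0023, 0, 0, 0], [0.0003, 0.0031, 0.0026, 0, 0, 0]]
```

Call:
carry_out:
  commands:
    - [0,0.0039,0.0009,0,0,0]
    - [0,0.0039,0.0009,0,0,0]
    - [0,0.0038,0.0012,0,0,0]
    - [0,0.0037,0.0015,0,0,0]
    - [0,0.0036,0.0018,0,0,0]
    - [0,0.0034,0.0021,0,0,0]
    - [0,0.0033,0.0023,0,0,0]
    - [0,0.0031,0.0026,0,0,0]

```text
t: 23.05
ee_pos: [547.7, -171.2, 182.1]
orientation: [1.205, 1.215, -1.218]
ft_force: [-6.2, -1.0, 5.9]
width: 19.6
```

```bash
python3 -c "
from h import *
rows(-4.4)"
```

```text
t 23.05 [ 547.7 -171.2  182.1] r 52.6 th 49.1 Ftan 4.1 Frad -4.8 Fz 5.9 w 19.6 toolx [-0.01  -0.001] tooly [ 1.    -0.001 -0.01 ]
[[0.0002, 0.0025, 0.0032, 0, 0, 0], [0.0002, 0.0027, 0.0029, 0, 0, 0], [0.0002, 0.0025, 0.0031, 0, 0, 0], [0.0002, 0.0022, 0.0033, 0, 0, 0], [0.0002, 0.002, 0.0035, 0, 0, 0], [0.0003, 0.0017, 0.0036, 0, 0, 0], [0.0003, 0.0014, 0.0037, 0, 0, 0], [0.0003, 0.0011, 0.0038, 0, 0, 0]]
```

Call:
carry_out:
  commands:
    - [0,0.0026,0.003,0,0,0.1]
    - [0,0.0026,0.003,0,0,0.1]
    - [0,0.0024,0.0031,0,0,0.1]
    - [0,0.0021,0.0033,0,0,0.1]
    - [0,0.0019,0.0035,0,0,0]
    - [0,0.0016,0.0036,0,0,0]
    - [0,0.0013,0.0037,0,0,0]
    - [0,0.001,0.0038,0,0,0]

```text
t: 24.05
ee_pos: [562.7, -193.1, 182.2]
orientation: [1.214, 1.221, -1.212]
ft_force: [-4.1, 3.2, 5.2]
width: 19.6
```

```bash
python3 -c "
from h import *
rows(-3.3)"
```

```text
t 24.05 [ 562.7 -193.1  182.2] r 52.5 th 19.9 Ftan 4.4 Frad -2.8 Fz 5.2 w 19.6 toolx [-0.008  0.009] tooly [ 1.    -0.002 -0.008]
[[0.0002, 0.0004, 0.003, 0, 0, 0], [0.0002, 0.0008, 0.0029, 0, 0, 0], [0.0002, 0.0006, 0.0029, 0, 0, 0], [0.0002, 0.0004, 0.003, 0, 0, 0], [0.0002, 0.0003, 0.003, 0, 0, 0], [0.0002, 0.0001, 0.003, 0, 0, 0], [0.0002, -0.0001, 0.003, 0, 0, 0], [0.0002, -0.0002, 0.003, 0, 0, 0]]
```

Call:
carry_out:
  commands:
    - [0,0.0007,0.003,0,0,0]
    - [0,0.0006,0.003,0,0,0]
    - [0,0.0005,0.003,0,0,0]
    - [0,0.0004,0.003,0,0,0]

```text
t: 24.55
ee_pos: [564.9, -201.4, 182.2]
orientation: [1.218, 1.227, -1.21]
ft_force: [-5.4, 3.3, 5.8]
width: 19.6
```

Call:
carry_out:
  commands:
    - [0,0.0001,0.003,0,0,0]
    - [0,0,0.003,0,0,0]
    - [0,0,0.003,0,0,0]
    - [0,-0.0003,0.003,0,0,0]

```text
t: 25.05
ee_pos: [565.6, -209.0, 182.1]
orientation: [1.223, 1.232, -1.207]
ft_force: [-2.6, 4.5, 6.0]
width: 19.5
```

```bash
python3 -c "
from h import *
rows(-3.3)"
```

```text
t 25.05 [ 565.6 -209.   182.1] r 52.4 th 2.1 Ftan 4.6 Frad -2.5 Fz 6.0 w 19.5 toolx [-0.01   0.023] tooly [ 1.    -0.002 -0.01 ]
[[0.0002, -0.0003, 0.003, 0, 0, 0], [0.0002, -0.0001, 0.003, 0, 0, 0], [0.0002, -0.0003, 0.003, 0, 0, 0], [0.0002, -0.0005, 0.003, 0, 0, 0], [0.0002, -0.0007, 0.0029, 0, 0, 0], [0.0002, -0.0008, 0.0029, 0, 0, 0], [0.0002, -0.001, 0.0028, 0, 0, 0], [0.0002, -0.0011, 0.0028, 0, 0, 0]]
```

Call:
carry_out:
  commands:
    - [0,-0.0002,0.003,0,-0.4,0.2]
    - [0,-0.0003,0.003,0,-0.4,0.2]
    - [0,-0.0004,0.003,0,-0.4,0.2]
    - [0,-0.0005,0.003,0,-0.4,0.1]

```text
t: 25.55
ee_pos: [565.6, -211.2, 182.1]
orientation: [1.222, 1.214, -1.205]
ft_force: [-1.0, 10.4, 5.7]
width: 19.3
```

Call:
carry_out:
  commands:
    - [0,-0.0008,0.003,0,-0.2,0]
    - [0,-0.0009,0.003,0,-0.2,0]
    - [0,-0.001,0.003,0,-0.2,0]
    - [0,-0.0011,0.003,0,0,0]

```text
t: 26.05
ee_pos: [565.5, -211.1, 182.1]
orientation: [1.231, 1.217, -1.199]
ft_force: [2.1, 12.0, 5.7]
width: 19.6
```

```bash
python3 -c "
from h import *
rows(-3.3)"
```

```text
t 26.05 [ 565.5 -211.1  182.1] r 52.2 th -0.1 Ftan 12.0 Frad 2.1 Fz 5.7 w 19.6 toolx [0.006 0.02 ] tooly [ 1.    -0.005  0.006]
[[0.0002, -0.0003, 0.003, 0, 0, 0], [0.0002, -0.0003, 0.003, 0, 0, 0], [0.0002, -0.0004, 0.003, 0, 0, 0], [0.0002, -0.0006, 0.0029, 0, 0, 0], [0.0002, -0.0008, 0.0029, 0, 0, 0], [0.0002, -0.0009, 0.0029, 0, 0, 0], [0.0002, -0.0011, 0.0028, 0, 0, 0], [0.0002, -0.0012, 0.0027, 0, 0, 0]]
```

Call:
carry_out:
  commands:
    - [0,-0.0002,0.005,0,0,0]
    - [0,-0.0002,0.005,0,0,0]

```text
t: 26.3
ee_pos: [565.7, -211.7, 182.0]
orientation: [1.242, 1.23, -1.193]
ft_force: [-0.8, 20.7, 11.3]
width: 19.5
```

```bash
python3 - <<'E'
from h import *
rows(5,1)
b=im('top');w=im('wrist')
cv2.imwrite('pics/stop_top.png',b['pixels']);cv2.imwrite('pics/stop_w.png',w['pixels'])
rows(5,1)
E
```

```text
t 26.3 [ 565.7 -211.7  182. ] r 52.4 th -0.8 Ftan 20.7 Frad -1.1 Fz 11.3 w 19.5 toolx [0.004 0.036] tooly [ 1.    -0.006  0.004]
[[0.0021, -0.0006, -0.0045, 0, 0, 0]]
t 26.4 [ 565.7 -211.7  182. ] r 52.4 th -0.7 Ftan 19.2 Frad -1.7 Fz 9.1 w 19.7 toolx [0.004 0.036] tooly [ 1.    -0.006  0.004]
[[0.0021, -0.0006, -0.0045, 0, 0, 0]]
```

```bash
sed -i 's|p,R,o=pose(); v=p\[:2\]-HUB|p,R,o=pose(); p=p-19*R[:,0]; z+=19; v=p[:2]-HUB|' h.py; python3 -c "
from h import *
rows(14)"
```

```text
t 26.4 [ 565.6 -212.4  201. ] r 52.3 th -1.5 Ftan 19.2 Frad -2.0 Fz 9.1 w 19.7 toolx [0.004 0.036] tooly [ 1.    -0.006  0.004]
[[0.0007, -0.0016, -0.0126, 0, 0, 0], [0.0007, -0.0043, -0.0119, 0, 0, 0], [0.0006, -0.0071, -0.0105, 0, 0, 0], [0.0005, -0.0094, -0.0085, 0, 0, 0], [0.0004, -0.0112, -0.006, 0, 0, 0], [0.0003, -0.0123, -0.0031, 0, 0, 0], [0.0002, -0.0127, -0.0, 0, 0, 0], [0.0001, -0.0123, 0.003, 0, 0, 0]]
```

Call:
carry_out:
  commands:
    - [0,-0.0016,-0.0126,0,-0.4,0]
    - [0,-0.0043,-0.012,0,-0.4,0]
    - [0,-0.007,-0.0105,0,-0.4,0]
    - [0,-0.0095,-0.0085,0,-0.4,0]
    - [0,-0.011,-0.006,0,0,0]
    - [0,-0.0123,-0.003,0,0,0]
    - [0,-0.0127,0,0,0,0]
    - [0,-0.0123,0.003,0,0,0]

```text
t: 27.4
ee_pos: [498.2, -161.1, 181.9]
orientation: [1.221, 1.196, -1.203]
ft_force: [4.2, -0.6, -1.6]
width: 19.7
```

```bash
python3 -c "
from h import *
rows(16)"
```

```text
t 27.4 [ 497.9 -161.1  200.9] r 52.2 th 107.1 Ftan -3.8 Frad -1.8 Fz -1.6 w 19.7 toolx [0.015 0.   ] tooly [ 1.    -0.006  0.015]
[[0.0, -0.013, 0.0064, 0, 0, 0], [0.0001, -0.0108, 0.0096, 0, 0, 0], [0.0001, -0.0078, 0.0122, 0, 0, 0], [0.0002, -0.0041, 0.0139, 0, 0, 0], [0.0002, -0.0001, 0.0145, 0, 0, 0], [0.0003, 0.0039, 0.0139, 0, 0, 0], [0.0003, 0.0076, 0.0123, 0, 0, 0], [0.0004, 0.0107, 0.0098, 0, 0, 0]]
```

Call:
carry_out:
  commands:
    - [0,-0.013,0.0064,0,0,-0.2]
    - [0,-0.011,0.0096,0,0,-0.2]
    - [0,-0.008,0.0122,0,0,-0.2]
    - [0,-0.004,0.0139,0,0,-0.2]
    - [0,0,0.0145,0,0,0]
    - [0,0.004,0.0139,0,0,0]
    - [0,0.0076,0.0123,0,0,0]
    - [0,0.0107,0.0098,0,0,0]

```text
t: 28.4
ee_pos: [481.1, -251.5, 181.9]
orientation: [1.227, 1.21, -1.209]
ft_force: [0.8, 7.3, 6.7]
width: 19.8
```

```bash
python3 -c "
from h import *
rows(16)"
```

```text
t 28.4 [ 481.  -251.7  200.9] r 51.9 th -128.4 Ftan -3.9 Frad -6.2 Fz 6.7 w 19.8 toolx [0.004 0.011] tooly [ 1.    -0.01   0.004]
[[0.0002, 0.0125, 0.0073, 0, 0, 0], [0.0002, 0.0141, 0.0035, 0, 0, 0], [0.0003, 0.0145, -0.0005, 0, 0, 0], [0.0003, 0.0138, -0.0045, 0, 0, 0], [0.0004, 0.012, -0.0081, 0, 0, 0], [0.0004, 0.0093, -0.0111, 0, 0, 0], [0.0004, 0.0059, -0.0132, 0, 0, 0], [0.0004, 0.002, -0.0143, 0, 0, 0]]
```

Call:
carry_out:
  commands:
    - [0,0.0125,0.0073,0,-0.2,0]
    - [0,0.0141,0.0035,0,-0.2,0]
    - [0,0.0145,-0.0005,0,-0.2,0]
    - [0,0.0138,-0.0045,0,0,0]
    - [0,0.012,-0.0081,0,0,0]
    - [0,0.0093,-0.0111,0,0,0]
    - [0,0.0059,-0.0132,0,0,0]
    - [0,0.002,-0.0143,0,0,0]

```text
t: 29.4
ee_pos: [564.2, -221.9, 182.1]
orientation: [1.213, 1.19, -1.222]
ft_force: [9.4, -6.8, -5.7]
width: 19.4
```

```bash
python3 -c "
from h import *
rows(16)"
```

```text
t 29.4 [ 564.2 -221.7  201.1] r 52.0 th -11.9 Ftan -4.7 Frad 10.6 Fz -5.7 w 19.4 toolx [ 0.004 -0.012] tooly [ 1.    -0.015  0.004]
[[0.0001, 0.0008, -0.0145, 0, 0, 0], [0.0001, -0.0033, -0.0141, 0, 0, 0], [0.0001, -0.007, -0.0127, 0, 0, 0], [0.0001, -0.0102, -0.0102, 0, 0, 0], [0.0001, -0.0127, -0.007, 0, 0, 0], [0.0002, -0.0141, -0.0033, 0, 0, 0], [0.0002, -0.0145, 0.0007, 0, 0, 0], [0.0003, -0.0137, 0.0047, 0, 0, 0]]
```

Call:
carry_out:
  commands:
    - [0,0.0008,-0.0145,0,0.2,0]
    - [0,-0.0033,-0.0141,0,0.2,0]
    - [0,-0.007,-0.0127,0,0.2,0]
    - [0,-0.0102,-0.0102,0,0,0]
    - [0,-0.0127,-0.007,0,0,0]
    - [0,-0.0141,-0.0033,0,0,0]
    - [0,-0.0145,0.0007,0,0,0]
    - [0,-0.0137,0.0047,0,0,0]

```text
t: 30.4
ee_pos: [494.5, -162.5, 182.0]
orientation: [1.231, 1.187, -1.206]
ft_force: [4.6, 2.0, 2.8]
width: 19.5
```

```bash
python3 -c "
from h import *
rows(16)"
```

```text
t 30.4 [ 494.2 -162.5  201. ] r 52.2 th 111.5 Ftan -5.0 Frad 0.2 Fz 2.8 w 19.5 toolx [0.02  0.001] tooly [ 1.    -0.017  0.02 ]
[[-0.0, -0.0124, 0.0075, 0, 0, 0], [0.0, -0.01, 0.0105, 0, 0, 0], [0.0001, -0.0067, 0.0128, 0, 0, 0], [0.0002, -0.0029, 0.0142, 0, 0, 0], [0.0003, 0.0011, 0.0144, 0, 0, 0], [0.0003, 0.0051, 0.0136, 0, 0, 0], [0.0004, 0.0086, 0.0116, 0, 0, 0], [0.0005, 0.0115, 0.0088, 0, 0, 0]]
```

Call:
carry_out:
  commands:
    - [0,-0.0124,0.0075,0,0,-0.3]
    - [0,-0.01,0.0105,0,0,-0.3]
    - [0,-0.0067,0.0128,0,0,-0.3]
    - [0,-0.003,0.0142,0,0,-0.2]
    - [0,0.001,0.0144,0,0,0]
    - [0,0.005,0.0136,0,0,0]
    - [0,0.0086,0.0116,0,0,0]
    - [0,0.0115,0.0088,0,0,0]

```text
t: 31.4
ee_pos: [485.7, -254.8, 181.9]
orientation: [1.235, 1.203, -1.215]
ft_force: [1.5, 9.8, 5.8]
width: 19.6
```

```bash
python3 -c "
from h import *
rows(14)"
```

```text
t 31.4 [ 485.6 -255.   200.9] r 52.0 th -122.2 Ftan -4.0 Frad -9.1 Fz 5.8 w 19.6 toolx [0.006 0.01 ] tooly [ 1.    -0.021  0.005]
[[0.0002, 0.0116, 0.0051, 0, 0, 0], [0.0003, 0.0125, 0.0022, 0, 0, 0], [0.0003, 0.0126, -0.0009, 0, 0, 0], [0.0003, 0.0121, -0.0039, 0, 0, 0], [0.0004, 0.0107, -0.0067, 0, 0, 0], [0.0004, 0.0088, -0.0091, 0, 0, 0], [0.0004, 0.0063, -0.011, 0, 0, 0], [0.0004, 0.0035, -0.0122, 0, 0, 0]]
```

Call:
carry_out:
  commands:
    - [0,0.0116,0.0051,0,-0.2,0]
    - [0,0.0125,0.0022,0,-0.2,0]
    - [0,0.0126,-0.0009,0,0,0]
    - [0,0.0121,-0.0039,0,0,0]
    - [0,0.0107,-0.0067,0,0,0]
    - [0,0.0088,-0.0091,0,0,0]
    - [0,0.0063,-0.011,0,0,0]
    - [0,0.0035,-0.0122,0,0,0]

```text
t: 32.4
ee_pos: [562.2, -229.3, 182.1]
orientation: [1.222, 1.192, -1.229]
ft_force: [3.9, -7.3, -3.1]
width: 19.5
```

```bash
python3 -c "
from h import *
rows(5,4)"
```

```text
t 32.4 [ 562.1 -229.1  201.1] r 52.1 th -20.4 Ftan -5.4 Frad 6.2 Fz -3.1 w 19.5 toolx [ 0.001 -0.007] tooly [ 1.    -0.023  0.001]
[[0.0005, 0.0012, -0.0044, 0, 0, 0], [0.0005, 0.0009, -0.0044, 0, 0, 0], [0.0005, 0.0005, -0.0045, 0, 0, 0], [0.0005, 0.0001, -0.0045, 0, 0, 0]]
```

Call:
carry_out:
  commands:
    - [0,0.0012,-0.0044,0,0,0]
    - [0,0.0009,-0.0044,0,0,0]
    - [0,0.0005,-0.004,0,0,0]
    - [0,0.0001,-0.003,0,0,0]
    - [0,0,0,0,0,0]

```text
t: 33.02
ee_pos: [565.5, -214.7, 182.0]
orientation: [1.221, 1.189, -1.229]
ft_force: [1.5, -1.5, 0.7]
width: 19.3
```

```bash
python3 - <<'E'
from h import *
rows(3,1)
b=im('top');w=im('wrist')
cv2.imwrite('pics/end_w.png',w['pixels']);cv2.imwrite('pics/end_top.png',b['pixels'])
x=lambda n:cv2.resize(cv2.imread(f'pics/{n}.png')[180:225,285:335],(400,360),interpolation=2)
cv2.imwrite('pics/cmp.png',np.hstack([x('stop_top'),x('end_top')]))
E
```

```text
t 33.02 [ 565.4 -214.6  201. ] r 52.3 th -3.9 Ftan -1.4 Frad 1.6 Fz 0.7 w 19.3 toolx [ 0.002 -0.009] tooly [ 1.    -0.024  0.003]
[[0.002, -0.0002, -0.0028, 0, 0, 0]]
```

View pics/cmp.png

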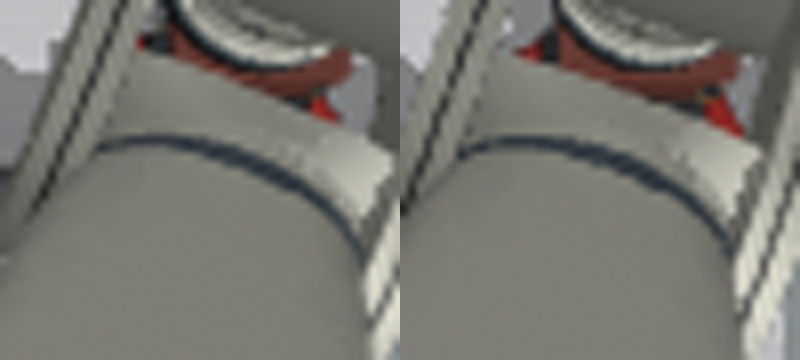

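The top view is blocked by the arm, so it doesn't help here. I'll measure the spoke angles from the two wrist pictures instead.

```bash
cat > sp.py <<'E'
from h import *
def spokes(d,img,z=156):
    a=np.radians(np.arange(0,360,0.5)); res=[]
    hsv=cv2.cvtColor(img,cv2.COLOR_BGR2HSV); m=cv2.inRange(hsv,(0,140,40),(7,255,255))|cv2.inRange(hsv,(174,140,40),(180,255,255))
    acc=0
    for r in np.arange(22,46,2):
        uv=proj(d,np.c_[HUB[0]+r*np.cos(a),HUB[1]+r*np.sin(a),np.full(a.size,z)])
        acc=acc+cv2.remap(m,uv[:,0].astype(np.float32)[None],uv[:,1].astype(np.float32)[None],1)[0]/255.
    on=acc>6; out=[]; idx=np.where(on&~np.roll(on,1))[0]
    for s in idx:
        e=s
        while on[(e+1)%720]: e+=1
        if e-s>6: out.append((s/2,e/2,(s+e)/4))
    return out
w=im('wrist'); p,R,o=pose()
print('end',spokes(w,w['pixels']))
M=w['R']@R; c=M.T@ (w['t']+w['R']@p)   # camera rigid on tool: Xc=M Xt + (R p + t)
R2=cv2.Rodrigues(np.array([1.242,1.23,-1.193]))[0]; p2=np.array([565.7,-211.7,182.])
d=dict(w); d['R']=M@R2.T; d['t']=(w['t']+w['R']@p)-d['R']@p2
print('stop',spokes(d,cv2.imread('pics/stop_w.png')))
E
python3 sp.py; python3 -c "
import cv2,numpy as np
cv2.imwrite('pics/cmpw.png',np.hstack([cv2.imread(f'pics/{n}.png')[100:384,60:450] for n in('stop_w','end_w')]))"
```

```text
end [(np.float64(230.0), np.float64(235.0), np.float64(232.5)), (np.float64(349.5), np.float64(366.0), np.float64(357.75))]
stop [(np.float64(353.0), np.float64(369.0), np.float64(361.0))]
```

View pics/cmpw.png

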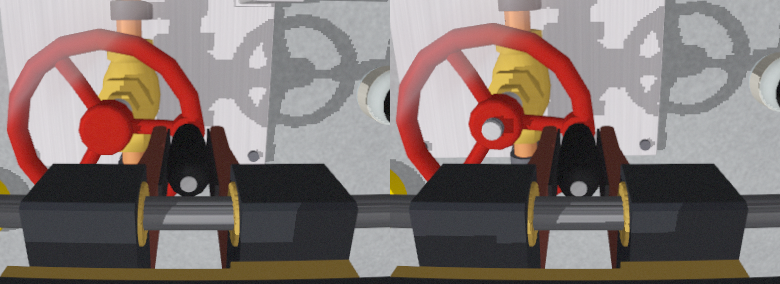

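The left frame (stop) shows the stem level with the hub (105,128). The right frame (now) shows it risen at (490,130). The spoke under the handle reads 361.0° at the stop and 357.8° now, while the tool pose gives −1.5° and −3.9°, so about 3° of opening is missing.

Call:
carry_out:
  commands:
    - [0,0,-0.0017,0,0,0]
    - [0,0,-0.0015,0,0,0]
    - [0,0,0,0,0,0]

```text
t: 33.55
ee_pos: [565.6, -211.8, 182.0]
orientation: [1.221, 1.189, -1.23]
ft_force: [1.6, -2.9, 1.2]
width: 19.6
```

```bash
python3 -c "
from h import *
rows(1,1)"; python3 sp.py
```

```text
t 33.55 [ 565.6 -211.6  201. ] r 52.3 th -0.6 Ftan -2.9 Frad 1.6 Fz 1.2 w 19.6 toolx [ 0.002 -0.01 ] tooly [ 1.    -0.024  0.003]
[[0.002, -0.0003, -0.0009, 0, 0, 0]]
end [(np.float64(353.5), np.float64(369.5), np.float64(361.5))]
stop [(np.float64(353.0), np.float64(369.0), np.float64(361.0))]
```

```bash
python3 -c "
from h import *
print(ctrl.close_job())"
```

```text
the job is handed in; nothing more can be done
None
```

The green weight is home in its green well and the valve is set two turns open, with the gripper still holding the crank handle. I handed the job in at about 33.6 s; `close_job` gives no verdict.

- **Weight:** I lifted it by its knob from the platen and released it on the well floor. Two views then showed it upright at the same height as its neighbours. While I was seating it, the wrist force peaked at about 90 N for one row, under the 120 N limit, and the knob slid about 3 mm in the jaws.
- **Valve:** I turned the wheel clockwise about 403° to its stop, where it held against a push of about 20 N with no more turning. I then backed it off two turns, counted from the tool pose.
- **Final setting:** The spoke angle in the wrist camera reads 361.5° against 361.0° at the stop, and the tool pose gives −0.6° against −1.5°. Both put the wheel within about 1° of exactly two turns. The stem had risen out of the hub, and the gripper opening of 19.6 mm matches the handle.
- **Check that failed:** The top camera comparison of the wheel was useless because the arm was in the way.
- **Not checked:** I took no last picture of the other tools. I saw no contact with them, and the red and blue weights looked undisturbed after the placing.

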